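# Find the loose cover of the wiring box and push it open

## Task

One of the four identical covers of the wiring box on the desk has lost its fixing and rocks on its pivot when pressed; the other three are screwed fast. Press gently on the red dots with a fingertip to find the loose cover, push its dotted end down until it stands open against its stop, then take the hand away and leave it open. There is nothing to grasp or lift: leave the tape roll, the bottle, the mug and the eraser where they are.

Things in the scene. Friction and masses are not known exactly. Their poses are not given: they have to be found in the camera images.
- box: grey steel wiring box fixed to the desk, 148 (x) x 376 (y) x 80 mm high; origin at the centre of its underside, z up, -x side roughly towards the robot. Four wells in a row along y, 90 mm apart, openings 128 (x) x 78 (y) mm, empty below the covers down to 18 mm above the desk. Each has a cover of 116 (x) x 72 (y) x 6 mm, top flush with the box top, and all look alike
- pivot (a point): middle of the pivot line that all covers share: it runs along the box's y through the middle of each cover (box x = 0), 77 mm above the desk. Three covers sit fast on a soft gasket and only sink a little, level, about 1 mm at 6 N. The loose one may be in any well; it starts to turn at about 3 N on its dot, is balanced, and its stiff pivot leaves it where it is put
- dot_1 (a point): starting place of the red dot (22 mm across) of cover 1 of 4, counted from the box's +y end (the robot's left): on the cover's top face, 80 mm above the desk, 40 mm from the pivot line towards the box's -x side. A point of the box: it stays when the cover turns. Axes as the box's
- dot_2 (a point): starting place of the red dot (22 mm across) of cover 2 of 4, counted from the box's +y end (the robot's left): on the cover's top face, 80 mm above the desk, 40 mm from the pivot line towards the box's -x side. A point of the box: it stays when the cover turns. Axes as the box's
- dot_3 (a point): starting place of the red dot (22 mm across) of cover 3 of 4, counted from the box's +y end (the robot's left): on the cover's top face, 80 mm above the desk, 40 mm from the pivot line towards the box's -x side. A point of the box: it stays when the cover turns. Axes as the box's
- dot_4 (a point): starting place of the red dot (22 mm across) of cover 4 of 4, counted from the box's +y end (the robot's left): on the cover's top face, 80 mm above the desk, 40 mm from the pivot line towards the box's -x side. A point of the box: it stays when the cover turns. Axes as the box's
- loose_cover (a joint): tilt of the loose cover, rad: 0 shut and flush, as at the start; grows as its dotted end goes down into the well and its other end rises; stop at 0.75 (fully open; the far edge then stands about 40 mm above the box top). Pressing the other end turns it only to -0.07. Does not tell in which well the loose cover is
- tape_roll: roll of white paper tape lying flat beyond the box, 100 mm across, 24 mm high, loose; origin at the centre of its underside
- tea_bottle: green bottle with white cap, 64 mm across, 190 mm high, upright and loose beside the box's +y end; origin at the centre of its underside
- mug: blue mug, 80 mm across plus handle, 90 mm high, loose, beside the box's -y end; origin at the centre of its underside
- eraser: white eraser in a green sleeve, 50 x 24 x 12 mm, loose, lying on the robot's side of the box; origin at the centre of its underside

How it is judged:
By the outcome, as a careful person would: the job done as asked, in the order asked, and still so for the second after the job is handed in, with the robot touching nothing.
It also fails if it takes over 48 s, if anything falls off the work surface, if the arm or the gripper's body presses on something with over 40 N, if the wrist force passes 120 N, or if a joint passes its speed limit or range.

## Robot

A 6-joint arm with a two-finger parallel gripper is mounted at the origin on the work surface. World frame = base frame: x ahead of the robot, y to its left, z up, the work surface at z = 0. Lengths are in m, angles in rad, forces in N, time in s.
With the tool pointing down it reaches from about 0.35 to 0.975 m from the base axis. Payload 4.9 kg.
Tool frame: the origin (TCP) lies between the finger pads; the fingertips stand 19 mm ahead of it and the grasp point (between the pads) is the TCP; z points along the fingers, y is the direction in which the jaws open and shut (so a half turn about z gives the same grasp; the last joint's range is limited). The gripper opens to 85 mm and grips with 20 to 120 N. Pads are 22 mm wide; open, the fingers measure 114 mm over their backs; the gripper's body (76 mm by 85 mm) begins 54 mm behind the grasp point. The pads swing forward as they close: fully open they stand 13 mm farther back than shut.
Start: joints at [-1.361, 0.053, 1.613, -0, 1.476, -0.119], TCP at [0.202, -0.592, 0.25] pointing down, gripper open.
Joint ranges: [-3.01, 3.01], [-1.01, 2.22], [0.06, 2.58], [-1.02, 4.17], [0.09, 2.62], [-3.14, 3.14]. Speed limits (rad/s): [2.57, 2.57, 3.14, 3.14, 3.14, 3.14].

## Interface

Orientations are given as a unit quaternion [w, x, y, z].
In Python, from plant import state, grab_frame, calibration, job_done gives the robot as it stands. The module is installed in compiled form; this text tells all that it offers.
- The arm moves only by the tool servo_tool, never from a script. Its argument "deltas" is a list that holds one entry, the list of rows, each a list of 5 numbers: the finger opening in mm, from 0 to 85.4, then the shift along the world's x, y, z in mm, then the turn about the world's z in units of 6 degrees (1.0 is 6 degrees). A call has 1 to 5 rows; each row is the pose to reach, as a shift and turn from the pose commanded when the call began; what a row does not reach only later rows make up. A row lasts 1/8 s, in which the tool goes at most 62.5 mm and 10.7 degrees, less where a joint would pass 70% of its speed; a pose out of reach is approached as far as the arm can. A call with a gripper value outside its range is refused whole. The fingers move at their own pace and stop on an object; the grip force is fixed at half the most. Time passes only in rows, so rows that repeat a pose let the fingers close. It gives the time, the measured TCP pose, the force and the opening at its end, in the units of the state.
- state(): the state, without advancing time (a new reading comes with each control period).
- grab_frame(name): name is "side" or "top" or "wrist"; returns the picture (480x640x3 uint8, red, green, blue); there is no depth.
- calibration(name): a dict with "intrinsics" (3x3 intrinsics, pixels), "world_from_camera" (4x4, takes a point from camera to world coordinates). Camera axes: x right, y down, z forward; pixel columns grow to the right and rows downward; lengths in m; the calibration is good to about 2 mm. A picture is of the moment at which its call begins: read the wrist's pose just before it. calibration takes no time and is no camera call; for the wrist camera it gives the pose at the moment of the call.
- job_done(): hands the job in, once; it reports no verdict.
The state is a dict: "time": time; "joint_pos": joint angles; "joint_vel": joint speeds; "joint_efforts": joint torques, N m; "tool_pos": TCP position; "tool_rot": TCP orientation; "contact_force": force on the tool from outside, world axes, zero at the start; "ft_torque": the same for the moment, N m; "gripper_width": opening from 0.0 (shut) to 1.0 (fully open).
Only numpy, scipy, OpenCV 4.12 (cv2) and the standard library are available. Lean on these libraries where they do the work, as an engineer would, in place of code of your own. Each camera call takes 0.05 s, during which the arm holds its last target.

## Working session

There is one attempt and no reset: what is moved stays moved. The work goes in short steps, Python scripts to look and compute and a tool call to move; the robot and the scene stay as the last step left them, time stands still between calls to the robot, and variables do not carry over. Pictures are saved under pics/ and viewed, and the job is handed in when it is done.

Besides the shell and the picture viewer there is one more tool, called after "Emit:" by a JSON object that holds its "method" and its "body", one argument or row to a line. servo_tool: Moves the arm, as the interface text tells. Its arguments: {"type":"object","properties":{"deltas":{"type":"array","items":{"type":"array","items":{"type":"array","items":{"type":"number"}}}}},"required":["deltas"]}

```bash
mkdir -p pics
python3 - <<'E'
from plant import *
import cv2
s=state();print(s)
for n in("top","side"):
    f=grab_frame(n);cv2.imwrite(f"pics/{n}0.png",f[:,:,::-1]);c=calibration(n);print(n,c)
E
```

```text
{'time': 0.0, 'joint_pos': array([-1.36097795e+00,  5.33505308e-02,  1.61427378e+00,  2.82254051e-05,
        1.47601884e+00, -1.18987123e-01]), 'joint_vel': array([ 0.00055609, -0.00028971, -0.00091435,  0.00015234, -0.00026385,
       -0.00011013]), 'joint_efforts': array([-1.63974048e-03, -3.93690383e+01, -3.70178425e+01, -3.40751894e-04,
        7.06750201e-03, -9.70515657e-06]), 'tool_pos': array([ 0.2017138 , -0.59094156,  0.24907899]), 'tool_rot': array([-1.02483033e-03,  9.86515981e-01,  1.63661746e-01, -3.25128512e-05]), 'contact_force': array([-0.05890511,  0.1525326 ,  0.42056821]), 'ft_torque': array([-0.05940576, -0.06083007, -0.01257519]), 'gripper_width': 1.0006176373199518}
top {'intrinsics': array([[459.24622995,   0.        , 313.48842822],
       [  0.        , 459.24622995, 244.1749244 ],
       [  0.        ,   0.        ,   1.        ]]), 'world_from_camera': array([[ 7.87893705e-03, -9.96342738e-01,  8.50827251e-02,
         5.29148068e-01],
       [-9.99968546e-01, -7.92787183e-03, -2.37278506e-04,
         2.99919912e-02],
       [ 9.10935655e-04, -8.50781794e-02, -9.96373862e-01,
         1.07018700e+00],
       [ 0.00000000e+00,  0.00000000e+00,  0.00000000e+00,
         1.00000000e+00]])}
side {'intrinsics': array([[462.09112229,   0.        , 322.59181337],
       [  0.        , 462.09112229, 234.50198974],
       [  0.        ,   0.        ,   1.        ]]), 'world_from_camera': array([[ 0.86559183, -0.3536122 ,  0.35455493,  0.2909733 ],
       [-0.50035471, -0.58263179,  0.64045715, -0.53460864],
       [-0.01989849, -0.7317777 , -0.68125285,  0.67965955],
       [ 0.        ,  0.        ,  0.        ,  1.        ]])}
```

View pics/top0.png

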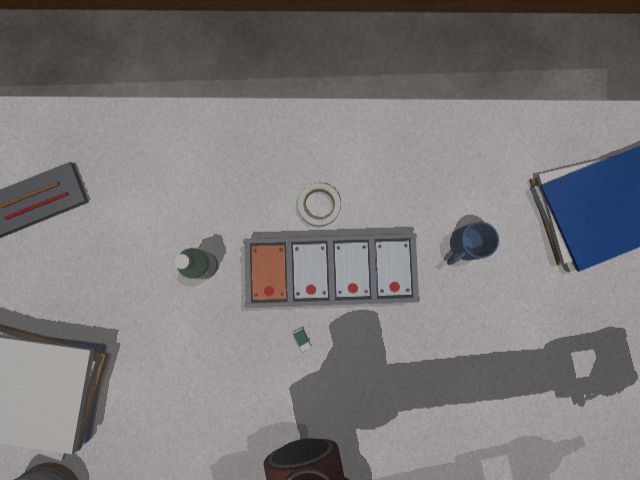

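View pics/side0.png

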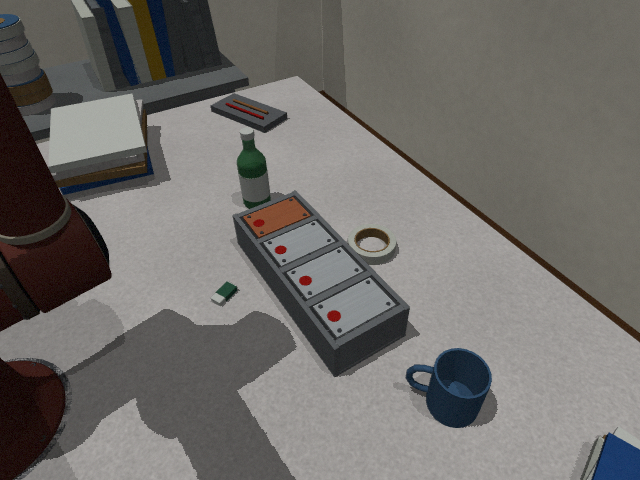

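```bash
cat > h.py <<'E'
import cv2,numpy as np
from plant import *
def ray(c,u,v,z):
    K=c["intrinsics"];T=c["world_from_camera"]
    d=T[:3,:3]@np.linalg.inv(K)@[u,v,1];o=T[:3,3];return o+d*(z-o[2])/d[2]
def dots(f,c,z=.08):
    h=cv2.cvtColor(f,cv2.COLOR_RGB2HSV)
    m=((h[...,0]<8)|(h[...,0]>172))&(h[...,1]>140)&(h[...,2]>70)
    n,l,st,ce=cv2.connectedComponentsWithStats(m.astype(np.uint8))
    return [(ce[i].round(1),st[i][2:],(ray(c,*ce[i],z)*1000).round(1)) for i in range(1,n) if st[i][4]>20]
E
python3 - <<'E'
from h import *
for n in("top","side"):
    f=cv2.imread(f"pics/{n}0.png")[:,:,::-1]
    for d in dots(f,calibration(n)):print(n,*d)
E
```

```text
top [ 35.2 205.7] [ 63  26 187] [693.  636.6  80. ]
top [394.2 286.3] [ 9  9 64] [ 524.3 -144.4   80. ]
top [310.6 289. ] [10  9 64] [517.2  35.2  80. ]
top [352.5 287.6] [10  8 63] [520.9 -54.6  80. ]
top [268.6 290.6] [10 11 84] [512.9 125.3  80. ]
side [244.4 110.2] [37 15 77] [668.9 564.9  80. ]
side [258.5 222.5] [12  8 74] [512.5 124.7  80. ]
side [280.1 249.5] [11  8 74] [515.7  34.7  80. ]
side [305.  280.1] [13  9 90] [519.5 -55.   80. ]
side [333.7 315.7] [ 13  11 112] [ 522.8 -145.2   80. ]
```

The top view shows the four dots at pixels (269,291), (311,289), (353,288) and (394,286). Both views agree to about 2 mm, the spacing is 90 mm and the box yaw is about +2.4°. Cover 1 is orange and the rest are grey. The mug and bottle are off the path at z 250. I'm moving to dot 4 first, closing the fingers on the way.

Emit:
{"method": "servo_tool", "body": {
  "deltas": [
    [[0,36,50,0,-0.5],[0,72,100,0,-1.1],[0,108,150,0,-1.7],[0,144,200,0,-2.2],[0,180,250,0,-2.75]]
  ]
}}

```text
time: 0.72
tool_pos: [0.3825, -0.3396, 0.2498]
tool_rot: [-0.0, 1.0, 0.019, -0.0]
contact_force: [-0.4, -0.1, 0.4]
gripper_width: -0.001
```

Emit:
{"method": "servo_tool", "body": {
  "deltas": [
    [[0,36,49,0,0],[0,72,98,0,0],[0,108,147,0,0],[0,142,196,-20,0],[0,142,196,-70,0]]
  ]
}}

```text
time: 1.35
tool_pos: [0.5273, -0.1429, 0.1824]
tool_rot: [0.001, 1.0, 0.023, 0.003]
contact_force: [0.2, -0.5, -0.8]
gripper_width: 0.005
```

Emit:
{"method": "servo_tool", "body": {
  "deltas": [
    [[0,0,1,-50,0],[0,0,1,-72,0],[0,0,1,-75,0],[0,0,1,-76,0],[0,0,1,-76,0]]
  ]
}}

```text
time: 1.98
tool_pos: [0.5248, -0.145, 0.1061]
tool_rot: [0.001, 1.0, 0.02, 0.001]
contact_force: [0.4, -0.6, 0.9]
gripper_width: 0.001
```

Run:
```python
from h import *
s=state();print(s['time'],s['tool_pos'],s['contact_force'])
f=grab_frame("side");cv2.imwrite("pics/s1.png",cv2.resize(f[180:380,200:450,::-1],None,fx=3,fy=3))
```

```text
1.975 [ 0.52482058 -0.14502444  0.10605486] [ 0.38564107 -0.59298428  0.91615435]
```

View pics/s1.png

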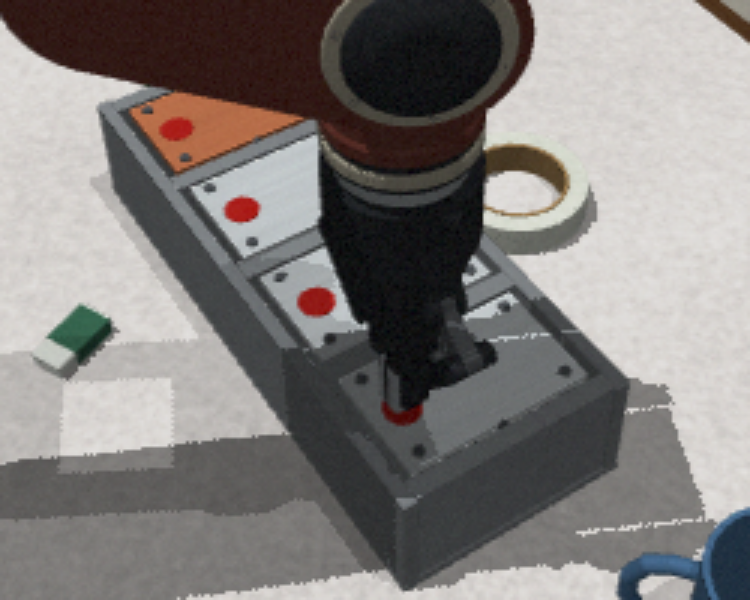

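The closed fingertip stands just above dot 4, at about crop pixel (402,405). Now I press slowly.

Emit:
{"method": "servo_tool", "body": {
  "deltas": [
    [[0,-1,0,-3,0],[0,-1,0,-4,0],[0,-1,0,-5,0],[0,-1,0,-6,0],[0,-1,0,-6,0]]
  ]
}}

```text
time: 2.65
tool_pos: [0.5228, -0.1445, 0.0985]
tool_rot: [-0.0, 1.0, 0.02, -0.0]
contact_force: [-0.8, -0.2, 1.7]
gripper_width: -0.001
```

Emit:
{"method": "servo_tool", "body": {
  "deltas": [
    [[0,0,0,-0.5,0],[0,0,0,-1,0],[0,0,0,-1,0],[0,0,0,-1,0]]
  ]
}}

```text
time: 3.15
tool_pos: [0.5229, -0.1445, 0.0979]
tool_rot: [-0.0, 1.0, 0.02, -0.0]
contact_force: [-3.3, 0.6, 6.0]
gripper_width: 0.003
```

At 6 N dot 4 is about 1 mm down, so cover 4 is fast. On to dot 3.

Emit:
{"method": "servo_tool", "body": {
  "deltas": [
    [[0,0,0,20,0],[0,-2,45,22,0],[0,-4,90,15,0],[0,-4,90,5,0],[0,-4,90,4,0]]
  ]
}}

```text
time: 3.78
tool_pos: [0.5186, -0.0546, 0.101]
tool_rot: [0.0, 1.0, 0.021, -0.0]
contact_force: [-0.4, -0.3, 0.1]
gripper_width: -0.004
```

Emit:
{"method": "servo_tool", "body": {
  "deltas": [
    [[0,0,0,-2,0],[0,0,0,-3,0],[0,0,0,-4,0],[0,0,0,-4,0]]
  ]
}}

```text
time: 4.28
tool_pos: [0.5191, -0.0553, 0.0981]
tool_rot: [0.001, 1.0, 0.02, 0.0]
contact_force: [-1.6, -2.6, 3.7]
gripper_width: -0.001
```

Emit:
{"method": "servo_tool", "body": {
  "deltas": [
    [[0,0,0,-0.5,0],[0,0,0,-1,0],[0,0,0,-1,0],[0,0,0,-1,0]]
  ]
}}

```text
time: 4.78
tool_pos: [0.5192, -0.0553, 0.0975]
tool_rot: [0.001, 1.0, 0.02, 0.0]
contact_force: [-3.7, -2.8, 8.6]
gripper_width: 0.002
```

Cover 3 is fast too, with 8.6 N and about 1.5 mm of sink. On to dot 2.

Emit:
{"method": "servo_tool", "body": {
  "deltas": [
    [[0,0,0,20,0],[0,-2,45,22,0],[0,-4,90,15,0],[0,-4,90,6,0],[0,-4,90,5,0]]
  ]
}}

```text
time: 5.4
tool_pos: [0.514, 0.0356, 0.1]
tool_rot: [-0.0, 1.0, 0.021, -0.001]
contact_force: [-0.3, -1.1, -0.7]
gripper_width: 0.004
```

Emit:
{"method": "servo_tool", "body": {
  "deltas": [
    [[0,0,0,-2,0],[0,0,0,-3,0],[0,0,0,-4,0],[0,0,0,-4,0]]
  ]
}}

```text
time: 5.9
tool_pos: [0.515, 0.035, 0.0976]
tool_rot: [0.0, 1.0, 0.02, 0.0]
contact_force: [-1.2, -1.5, 2.1]
gripper_width: -0.001
```

Emit:
{"method": "servo_tool", "body": {
  "deltas": [
    [[0,0,0,-0.5,0],[0,0,0,-1,0],[0,0,0,-1,0],[0,0,0,-1,0]]
  ]
}}

```text
time: 6.4
tool_pos: [0.5151, 0.0355, 0.0965]
tool_rot: [0.0, 1.0, 0.02, 0.0]
contact_force: [0.2, -2.8, 2.4]
gripper_width: -0.001
```

Dot 2 gives way at about 2.4 N, which fits a loose cover. I'll go a little deeper to confirm.

Emit:
{"method": "servo_tool", "body": {
  "deltas": [
    [[0,0,0,-1,0],[0,0,0,-2,0],[0,0,0,-3,0],[0,0,0,-3,0]]
  ]
}}

```text
time: 6.9
tool_pos: [0.5149, 0.0357, 0.0932]
tool_rot: [-0.0, 1.0, 0.02, 0.0]
contact_force: [1.6, -0.7, 2.4]
gripper_width: 0.001
```

Run:
```python
from h import *
f=grab_frame("side");cv2.imwrite("pics/s2.png",cv2.resize(f[180:380,200:450,::-1],None,fx=3,fy=3))
```

```text
(no output)
```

View pics/s2.png

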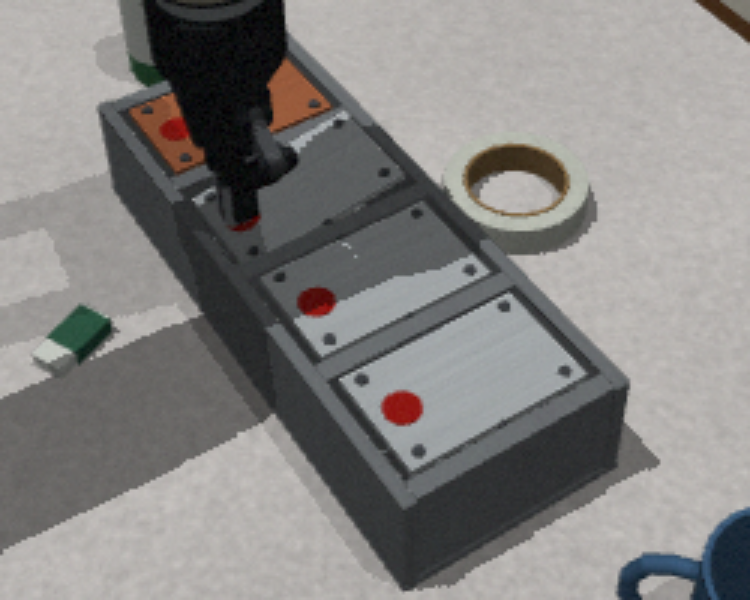

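Cover 2 is the loose one: its dot end is dropping below the frame at about crop pixel (240,222). Pushing it down.

Emit:
{"method": "servo_tool", "body": {
  "deltas": [
    [[0,0,0,-3,0],[0,0,0,-6,0],[0,0,0,-9,0],[0,0,0,-12,0],[0,0,0,-14,0]]
  ]
}}

```text
time: 7.58
tool_pos: [0.5144, 0.0356, 0.0788]
tool_rot: [-0.0, 1.0, 0.02, -0.0]
contact_force: [1.0, -0.1, 3.7]
gripper_width: -0.002
```

Emit:
{"method": "servo_tool", "body": {
  "deltas": [
    [[0,0,0,-1,0],[0,0,0,-2,0],[0,0,0,-3,0],[0,0,0,-4,0],[0,0,0,-4,0]]
  ]
}}

```text
time: 8.2
tool_pos: [0.5146, 0.0355, 0.0751]
tool_rot: [0.0, 1.0, 0.02, -0.0]
contact_force: [0.1, -0.2, 1.6]
gripper_width: -0.002
```

Emit:
{"method": "servo_tool", "body": {
  "deltas": [
    [[0,0,0,-1,0],[0,0,0,-2,0],[0,0,0,-3,0],[0,0,0,-3,0]]
  ]
}}

```text
time: 8.7
tool_pos: [0.5146, 0.0355, 0.072]
tool_rot: [0.0, 1.0, 0.02, -0.0]
contact_force: [-0.0, 0.2, 2.0]
gripper_width: 0.0
```

Emit:
{"method": "servo_tool", "body": {
  "deltas": [
    [[0,0,0,-1,0],[0,0,0,-2,0],[0,0,0,-2,0]]
  ]
}}

```text
time: 9.07
tool_pos: [0.5146, 0.0355, 0.0701]
tool_rot: [-0.0, 1.0, 0.02, -0.0]
contact_force: [0.4, -0.3, 1.2]
gripper_width: -0.003
```

Run:
```python
from h import *
f=grab_frame("side");cv2.imwrite("pics/s3.png",cv2.resize(f[180:380,200:450,::-1],None,fx=3,fy=3))
s=state();print(s['tool_pos'],s['contact_force'])
```

```text
[0.51457781 0.03552377 0.07002116] [-0.46091415 -0.22951845  0.72762106]
```

View pics/s3.png

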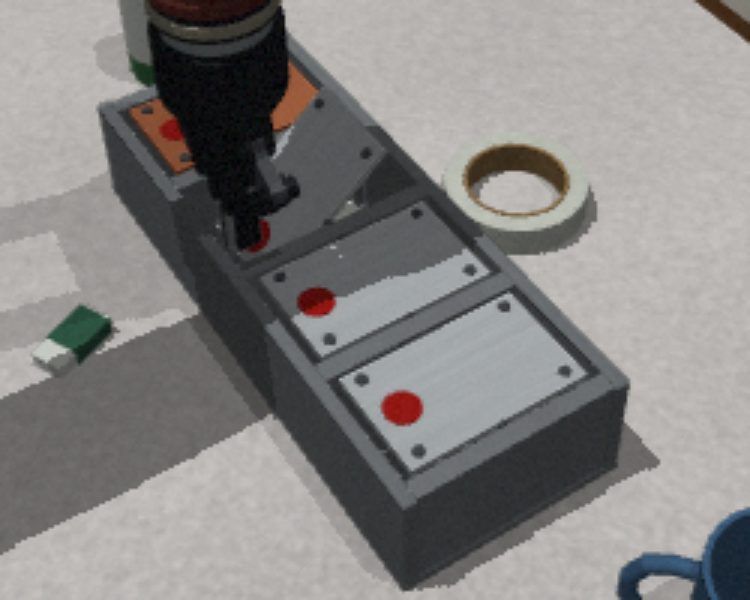

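The cover is well tilted, with its far edge lifted at crop pixels (320,100) to (365,155). There is no stop reaction yet, so I keep pushing.

Emit:
{"method": "servo_tool", "body": {
  "deltas": [
    [[0,0,0,-1,0],[0,0,0,-2,0],[0,0,0,-3,0],[0,0,0,-3,0]]
  ]
}}

```text
time: 9.62
tool_pos: [0.515, 0.0355, 0.0686]
tool_rot: [0.0, 1.0, 0.02, -0.0]
contact_force: [-3.9, 0.7, 10.5]
gripper_width: -0.005
```

Emit:
{"method": "servo_tool", "body": {
  "deltas": [
    [[0,0,0,-1,0],[0,0,0,-2,0],[0,0,0,-2,0]]
  ]
}}

```text
time: 10.0
tool_pos: [0.5152, 0.0355, 0.0683]
tool_rot: [0.0, 1.0, 0.021, -0.001]
contact_force: [-10.6, 0.2, 21.0]
gripper_width: 0.0
```

The stop is firm: 21 N with no more travel, and the tip height of 49 mm matches tilt 0.75. Withdrawing straight up, then away.

Emit:
{"method": "servo_tool", "body": {
  "deltas": [
    [[0,0,0,6,0],[0,-2,0,30,0],[0,-4,0,80,0],[0,-10,0,140,0],[0,-20,-20,195,0]]
  ]
}}

```text
time: 10.62
tool_pos: [0.4943, 0.016, 0.2616]
tool_rot: [-0.0, 1.0, 0.021, -0.0]
contact_force: [1.6, 0.3, 0.2]
gripper_width: -0.0
```

Emit:
{"method": "servo_tool", "body": {
  "deltas": [
    [[0,-20,-50,10,0],[0,-40,-100,10,0],[0,-60,-150,10,0],[0,-80,-200,10,0],[0,-80,-220,10,0]]
  ]
}}

```text
time: 11.25
tool_pos: [0.4136, -0.2064, 0.2697]
tool_rot: [-0.0, 1.0, 0.019, -0.0]
contact_force: [0.4, 0.4, -0.4]
gripper_width: -0.003
```

Run:
```python
from h import *
f=grab_frame("side");cv2.imwrite("pics/s4.png",cv2.resize(f[130:430,200:500,::-1],None,fx=2,fy=2))
c=calibration("side")
for d in dots(f,c):print(*d)
f=grab_frame("top");cv2.imwrite("pics/t4.png",cv2.resize(f[170:370,150:510,::-1],None,fx=2,fy=2))
for d in dots(f,calibration("top")):print(*d)
# predict dot centre at tilt th; pivot from dot2 (516.3,35), yaw 2.35deg
ex=np.array([np.cos(.041),np.sin(.041),0]);P=np.array([.5163,.035,.077])+.04*ex
for n in("side","top"):
  c=calibration(n);T=np.linalg.inv(c["world_from_camera"])
  for nm,r in(("dot",-.04),("far",.058)):
   for th in(0,.65,.7,.75):
    p=P+ex*(r*np.cos(th)-.003*np.sin(th)*1)+np.array([0,0,r*np.sin(th)+.003*np.cos(th)])
    q=c["intrinsics"]@(T[:3,:3]@p+T[:3,3]);print(n,nm,th,(q[:2]/q[2]).round(1))
print(state()['time'],state()['contact_force'])
```

```text
[11.3  1.7] [ 8  5 22] [ 189.8 2012.7   80. ]
[37.8  4.8] [ 47  20 246] [ 284.8 1898.    80. ]
[285.    4.4] [23 11 84] [1166.2 1312.7   80. ]
[182.3  30.4] [ 253   59 3891] [ 713.5 1253.7   80. ]
[ 4.7 36.1] [12 15 42] [ 139.8 1560.9   80. ]
[21.2 45.6] [ 24  18 110] [ 184.7 1423.    80. ]
[14.6 54.6] [13  9 37] [ 158.4 1344.5   80. ]
[225.6 166. ] [11  8 21] [528.6 342.9  80. ]
[  5.9 183.7] [ 19  26 195] [ 86.8 535.1  80. ]
[333.7 315.6] [ 13  11 111] [ 522.9 -145.2   80. ]
[ 16.7 364.3] [20 10 76] [72.9 20.  80. ]
[ 35.4 205.6] [ 63  26 184] [693.2 636.1  80. ]
[310.4 285. ] [ 9  5 37] [525.7  35.7  80. ]
[394.3 286.3] [10  9 65] [ 524.3 -144.5   80. ]
[352.5 287.6] [10  8 63] [520.9 -54.6  80. ]
[268.6 290.6] [10 11 88] [512.9 125.2  80. ]
[515.8 369.7] [ 8 13 29] [ 350.6 -400.3   80. ]
[538.8 389.4] [ 37  30 232] [ 310.2 -447.5   80. ]
[534.6 406.9] [ 74  45 575] [ 274.1 -437.6   80. ]
[557.6 445.3] [ 53  73 551] [ 196.5 -483.1   80. ]
[430.4 467.8] [11 11 37] [ 149.2 -216.8   80. ]
side dot 0 [280.3 249.3]
side dot 0.65 [284.4 257.3]
side dot 0.7 [285.  257.7]
side dot 0.75 [285.6 258. ]
side far 0 [325.  229.5]
side far 0.65 [318.6 218.5]
side far 0.7 [317.7 218. ]
side far 0.75 [316.7 217.6]
top dot 0 [310.7 289.4]
top dot 0.65 [310.7 286.3]
top dot 0.7 [310.6 285.8]
top dot 0.75 [310.6 285.3]
top far 0 [309.2 243.9]
top far 0.65 [309.3 249. ]
top far 0.7 [309.3 249.8]
top far 0.75 [309.3 250.7]
11.35 [-0.30090411 -0.53083033 -0.36613893]
```

View pics/s4.png

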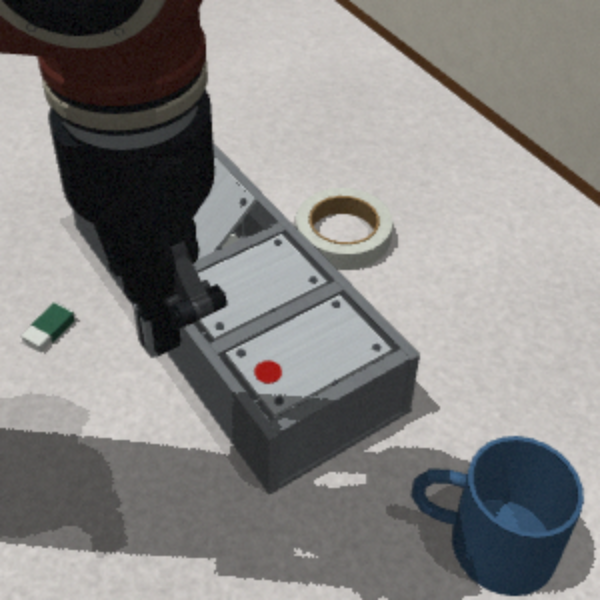

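View pics/t4.png

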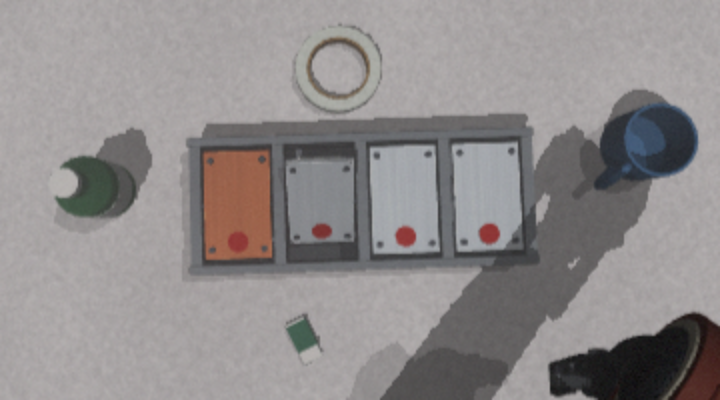

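The top view shows cover 2 open. Its dot is at (310.4, 285.0), against (310.6, 285.3) predicted for 0.75 rad. The other covers, bottle, mug, tape and eraser are where they started, and the hand is clear.

```bash
python3 -c "
from plant import *
print(job_done(),state()['time'])"
```

```text
the job is handed in; nothing more can be done
the job is handed in; nothing more can be done
```

The loose cover is cover 2. I pushed its dotted end down to the stop, left it open, and handed the job in at about 11.4 s of robot time.

- **Finding it:** I pressed dots 4, 3 and 2 in turn with the closed fingertips. Covers 4 and 3 were fast, taking 6.0 N and 8.6 N with only about 1 to 1.5 mm of sink. Cover 2 gave way at about 2.4 N. I did not press cover 1, the orange one, because the loose cover was already found.
- **Opening it:** The force rose to about 21 N vertical at a tip height of about 49 mm, with almost no further travel, which matches a tilt of 0.75 rad. I then lifted the hand straight up and moved it away.
- **Last checks:** In the top view, dot 2 was at row 285.0, against 285.3 predicted for 0.75 rad. That check separates tilts only to about 0.05 rad. The contact force was about zero, and the tape roll, bottle, mug and eraser looked undisturbed.
- **Check that failed:** The arm hid cover 2's dot in the last side view, so only the top view and the force reading confirm the final tilt.

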